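# Put mug, mouse and cactus back where they belong on the desk

## Task

The cleaner wiped this desk and put three things back in the wrong places. Put the yellow mug on the middle of the dark wooden coaster, the computer mouse on the middle of the blue mouse mat, lying straight with it, and the potted cactus in its terracotta saucer, parking one of them on a bare bit of the desk meanwhile. Keep the mug and the cactus upright, set everything down without dropping it, and leave the stapler, pen pot, calculator and note block where they are.

Things in the scene. Friction and masses are not known exactly. Their poses are not given: they have to be found in the camera images.
- mug: Yellow ceramic mug, standing at the start in the saucer. Body a straight upright cylinder 62 mm in diameter and 86 mm high, open at the top; ear handle on the side of its own +y axis, standing out some 25 to 30 mm. Origin: centre of its underside; z up. About 0.25 kg.
- cactus: Small globe cactus in a terracotta pot, standing at the start on the mouse mat. Pot a straight cylinder 62 mm in diameter and 62 mm high; the cactus stands in its middle, 42 mm wide, 89 mm above the pot's underside. Origin: centre of the pot's underside; z up. About 0.28 kg.
- mouse: Light grey wireless computer mouse, lying at the start on the coaster. 100 mm long along its own x (nose with the wheel towards +x), 58 mm wide along y with flat upright flanks from 2 to 22 mm above its underside, 37 mm high. Origin: centre of its underside; z up. About 0.1 kg.
- coaster: Square dark wooden coaster, 100 x 100 mm, 5 mm thick, fixed to the desk: the mug's place. Origin: centre of its underside, on the desk; its top is 5 mm above.
- mousemat: Blue mouse mat, 160 mm along its own x (the mouse's fore-and-aft direction) by 180 mm along y, 3 mm thick, fixed to the desk: the mouse's place. Origin: centre of its underside, on the desk; its top is 3 mm above.
- saucer: Round terracotta saucer, 100 mm in outer diameter, fixed to the desk: the cactus's place. Flat inner floor 90 mm across, 4 mm above the desk; rim 12 mm above the desk. Origin: centre of its underside, on the desk.
- stapler: Bystander: red and black stapler, loose, 130 mm along its own x, 36 mm along y, 49 mm high. Origin: centre of its underside.
- penpot: Bystander: grey pen pot with pens, loose, 68 mm in diameter, 95 mm high, pens up to 165 mm above the desk. Origin: centre of its underside.
- calculator: Bystander: pale green pocket calculator, loose, 120 mm along its own x, 76 mm along y, 16 mm high. Origin: centre of its underside.
- notes: Bystander: block of coloured sticky notes, loose, 76 x 76 mm, 30 mm high. Origin: centre of its underside.
Things that resemble listed ones, but are neither listed nor needed, are in the scene too. There is more than one size of the mug; the job needs the larger. Leave any purple look-alike of the mouse alone.

How it is judged (in metres and radians):
At the end, for the whole second after the job is handed in: Mug upright on the coaster, within 15 mm of its middle; mouse flat on the mat, within 15 mm of its middle and within 15 degrees of straight with it (nose either way); cactus pot flat inside the saucer, within 16 mm of its middle (the rim ensures this); all at rest (horizontal distance between mug and coaster below 0.015 m and height (world z) of mug between 0.003 and 0.008 m and angle between each of mug, mouse, cactus's own z axis and vertical below 0.08 rad and horizontal distance between mouse and mousemat below 0.015 m and height (world z) of mouse between 0.001 and 0.006 m and angle between the x axis of mouse and the x axis of mousemat, either way round below 0.26 rad and horizontal distance between cactus and saucer below 0.016 m and height (world z) of cactus between 0.002 and 0.007 m and linear speed of each of mug, mouse, cactus below 0.02 m/s); the robot touches nothing.
It fails at once if the mug or the cactus is tipped by more than 35 degrees (angle between any of mug, cactus's own z axis and vertical above 0.61 rad).
It fails at once if one of the three things is dropped (falls free of the fingers at more than 0.6 m/s, a drop of about 2 cm) ((linear speed of mug above 0.6 m/s and contact force between the fingers and mug below 0.05 N) or (linear speed of cactus above 0.6 m/s and contact force between the fingers and cactus below 0.05 N) or (linear speed of mouse above 0.6 m/s and contact force between the fingers and mouse below 0.05 N)).
It fails at once if the stapler, pen pot, calculator or note block is moved by more than 25 mm, or the pen pot is tipped over (distance of any of stapler, penpot, calculator, notes from where it was at the start of the episode above 0.025 m or angle between penpot's own z axis and vertical above 0.5 rad).
It also fails if it takes over 128 s, if anything falls off the work surface, if the arm or the gripper's body presses on something with over 40 N, if the wrist force passes 120 N, or if a joint passes its speed limit or range.

## Robot

A 6-joint arm with a two-finger parallel gripper is mounted at the origin on the work surface. World frame = base frame: x ahead of the robot, y to its left, z up, the work surface at z = 0. Lengths are in m, angles in degrees, forces in N, time in s.
With the tool pointing down it reaches from about 0.3 to 0.75 m from the base axis. Payload 8.5 kg.
Tool frame: the origin (TCP) lies at the very end of the fingers, on their centre line; the grasp point (between the pads) lies 19 mm behind it; z points along the fingers, y is the direction in which the jaws open and shut (so a half turn about z gives the same grasp; the last joint's range is limited). The gripper opens to 85 mm and grips with 20 to 120 N. Pads are 22 mm wide; open, the fingers measure 114 mm over their backs; the gripper's body (76 mm by 85 mm) begins 54 mm behind the grasp point. The pads swing forward as they close: fully open they stand 13 mm farther back than shut.
Start: joints at [-86.82, 21.807, 74.336, -0, 83.858, -12.336], TCP at [0.147, -0.53, 0.231] pointing down, gripper open.
Joint ranges: [-178.18, 178.18], [-50.72, 133.34], [12.68, 142.11], [-81.47, 261.47], [9.98, 163.14], [-165.26, 165.26]. Speed limits (degrees/s): [136.94, 136.94, 180, 180, 180, 180].

## Interface

Orientations are given as a 3x3 rotation matrix whose columns are the frame's x, y, z axes.
In Python, from rig import status, vision, env gives the robot as it stands.
- The arm moves only by the tool send_rows, never from a script. Its argument "targets" is a list of rows, each a list of 7 numbers: the shift along the tool's x, y, z in units of 50 mm (1.0 is 50 mm), then the turn, a rotation vector about the tool's x, y, z in units of 8 degrees (1.0 is 8 degrees), then the finger opening in mm, from 0 to 85.4. A call has 1 to 5 rows; each row is the pose to reach, as a shift and turn from the pose commanded when the call began, along the tool's axes at that moment; what a row does not reach only later rows make up. A row lasts 1/8 s, in which the tool goes at most 62.5 mm and 10.7 degrees, less where a joint would pass 70% of its speed; a pose out of reach is approached as far as the arm can. A call with a gripper value outside its range is refused whole. The fingers move at their own pace and stop on an object; "grip_force" is the grip in N (left out, the last holds). Time passes only in rows, so rows that repeat a pose let the fingers close. It gives the time, the measured TCP pose, the force and the opening at its end, in the units of the state.
- status.observe(): the state, without advancing time (a new reading comes with each control period).
- vision.get_image(name): name is "scene" or "top" or "wrist"; returns (picture, depth): 400x640x3 uint8, red, green, blue; 400x640 float32, m along the optical axis (not along the pixel's ray), 0 where there is no reading.
- vision.camera_model(name): a dict with "camera_matrix" (3x3 intrinsics, pixels), "dist" ([k1, k2, p1, p2, k3] as OpenCV has them; the pictures are not rectified), "view" (4x4, takes a point from world to camera coordinates); the wrist camera has in their place "T_tool_cam" (4x4, takes a point from camera to tool coordinates, whose origin is the TCP and whose axes are the flange's). Camera axes: x right, y down, z forward; pixel columns grow to the right and rows downward; lengths in m; the calibration is good to about 2 mm. A picture is of the moment at which its call begins: read the wrist's pose just before it. camera_model takes no time and is no camera call.
- env.close_job(): hands the job in, once; it reports no verdict.
Trained networks look in the newest picture that a camera, given by its name, has taken for a name from the list of things; names that differ only in an ending like _2 or _b are one class to them, and where a whole thing is asked for, a point or a joint stands for the part that bears it (a point fixed in the world has none). Each returns a list of dicts, best first, with "p" (0 to 1); they miss things now and then, are a little off and sometimes report something else, mostly with a low value. They report only what shows in the picture. A call takes as long as a camera call. They do not tell look-alikes from the thing itself.
- vision.masks_of(camera, label): "pixels" (400x640 bool, what is visible of it) and "extent" ([left, top, right, bottom] in pixels, round what is visible of it).
The state is a dict: "time_s": time; "q": joint angles; "qvel": joint speeds; "joint_efforts": joint torques, N m; "position": TCP position; "tool_rot": TCP orientation; "ft_force": force on the tool from outside, world axes, zero at the start; "wrist_torque": the same for the moment, N m; "grip_width": finger opening in m.
Only numpy, scipy, OpenCV 4.12 (cv2) and the standard library are available. Lean on these libraries where they do the work, as an engineer would, in place of code of your own. Each camera call takes 0.05 s, during which the arm holds its last target.

## Working session

There is one attempt and no reset: what is moved stays moved. The work goes in short steps, Python scripts to look and compute and a tool call to move; the robot and the scene stay as the last step left them, time stands still between calls to the robot, and variables do not carry over. Pictures are saved under pics/ and viewed, and the job is handed in when it is done.

Besides the shell and the picture viewer there is one more tool, called after ">>>" by a JSON object that holds its "op" and its "data", one argument or row to a line. send_rows: Moves the arm, as the interface text tells. Its arguments: {"type":"object","properties":{"targets":{"type":"array","items":{"type":"array","items":{"type":"number"}}},"grip_force":{"type":"number"}},"required":["targets"]}

```bash
mkdir -p pics; ls
python3 - <<'E'
from rig import status, vision, env
import cv2
s=status.observe(); print(s)
for n in ["scene","top"]:
    im,d=vision.get_image(n); cv2.imwrite(f"pics/{n}0.png",im[:,:,::-1]); 
    m=vision.camera_model(n); print(n,m)
print(vision.camera_model("wrist"))
E
```

```text
pics
{'time_s': 0.0, 'q': array([-8.68220162e+01,  2.18435052e+01,  7.43864119e+01, -7.35098065e-04,
        8.38566415e+01, -1.23354081e+01]), 'qvel': array([-0.02202344, -0.01329465,  0.06014841,  0.04775156, -0.01058464,
        0.00228242]), 'joint_efforts': array([-1.04317216e-03, -4.48463380e+01, -2.31279570e+01, -1.76488256e-04,
        4.76682850e-03,  8.64145363e-06]), 'position': array([ 0.14708627, -0.52966258,  0.23067844]), 'tool_rot': array([[ 9.63567609e-01,  2.67464862e-01, -9.64882861e-05],
       [ 2.67464700e-01, -9.63566480e-01,  1.50770105e-03],
       [ 3.10284176e-04, -1.47857911e-03, -9.99998859e-01]]), 'ft_force': array([ 0.03789526, -0.37088873, -0.42302729]), 'wrist_torque': array([0.00185876, 0.04391819, 0.03866384]), 'grip_width': 0.08555539193953604}
scene {'camera_matrix': array([[448.84993288,   0.        , 317.44771642],
       [  0.        , 448.84993288, 198.38130102],
       [  0.        ,   0.        ,   1.        ]]), 'dist': array([-0.09494528,  0.        ,  0.        ,  0.        ,  0.        ]), 'view': array([[ 0.76797614,  0.64046126, -0.004
[... 624 characters left out ...]
89 , -0.98653699,  0.91518398],
       [ 0.        ,  0.        ,  0.        ,  1.        ]])}
{'camera_matrix': array([[315.58482219,   0.        , 318.98980336],
       [  0.        , 315.58482219, 198.26588993],
       [  0.        ,   0.        ,   1.        ]]), 'dist': array([0.00073475, 0.        , 0.        , 0.        , 0.        ]), 'T_tool_cam': array([[ 6.37375570e-04, -9.54743706e-01, -2.97429067e-01,
         7.70542570e-02],
       [ 9.99999220e-01,  2.89058858e-04,  1.21507273e-03,
         3.42114146e-04],
       [-1.07410853e-03, -2.97429609e-01,  9.54743145e-01,
        -1.42757341e-01],
       [ 0.00000000e+00,  0.00000000e+00,  0.00000000e+00,
         1.00000000e+00]])}
```

View pics/scene0.png

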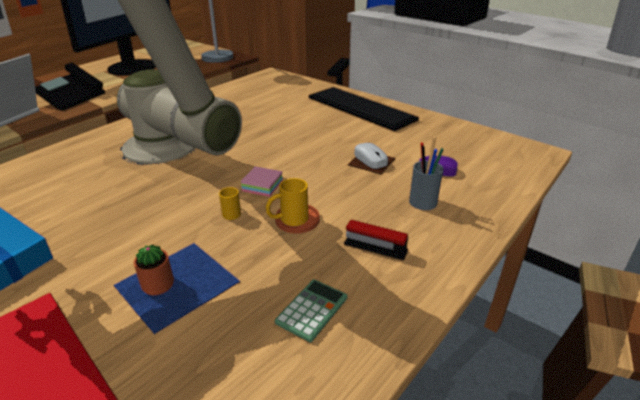

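View pics/top0.png

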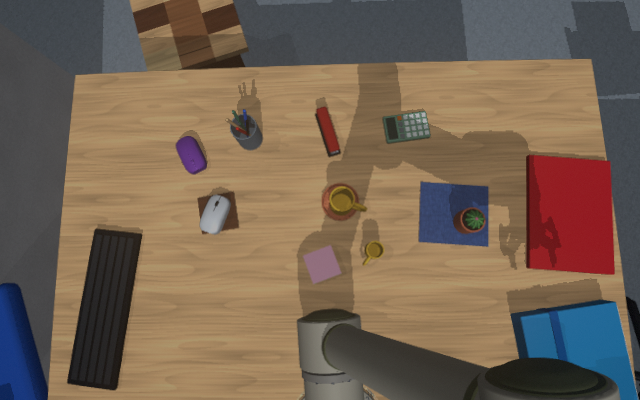

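The scene picture shows the large mug at (293,203) in the saucer and the small mug at (230,204). The grey mouse is at (370,155) on the coaster, with a purple one at (446,165), and the cactus is at (153,270) on the mat. In the top view these are the large mug (342,200), small mug (373,250), grey mouse (215,214), purple mouse (191,154) and cactus (472,220).

```bash
cat > h.py <<'E'
import numpy as np, cv2
from rig import status, vision, env
def cam2world(name, st=None):
    m=vision.camera_model(name)
    if name!="wrist": return np.linalg.inv(m["view"]),m
    T=np.eye(4);T[:3,:3]=st["tool_rot"];T[:3,3]=st["position"]
    return T@m["T_tool_cam"],m
def cloud(name,depth,st=None):
    T,m=cam2world(name,st)
    v,u=np.mgrid[0:400,0:640]
    p=cv2.undistortPoints(np.stack([u.ravel(),v.ravel()],1).astype(np.float64)[:,None],m["camera_matrix"],m["dist"])[:,0]
    P=np.c_[p*depth.reshape(-1,1),depth.ravel()]
    W=P@T[:3,:3].T+T[:3,3]
    W[depth.ravel()<=0]=np.nan
    return W.reshape(400,640,3)
def circfit(P):
    A=np.c_[2*P,np.ones(len(P))]; s=np.linalg.lstsq(A,(P**2).sum(1),rcond=None)[0]
    return s[:2],np.sqrt(s[2]+s[0]**2+s[1]**2)
E
python3 - <<'E'
from h import *
im,d=vision.get_image("top"); W=cloud("top",d)
np.savez("top0.npz",im=im,d=d,W=W)
tab=W[150:170,280:310].reshape(-1,3); print("table",np.nanmedian(tab,0))
for l in ["mug","cactus","mouse","coaster","mousemat","saucer","stapler","penpot","calculator","notes"]:
    for r in vision.masks_of("top",l)[:4]:
        k=r["pixels"]; P=W[k]; P=P[~np.isnan(P[:,0])]
        (c,sz,a)=cv2.minAreaRect(P[:,:2].astype(np.float32))
        print(l,round(r["p"],2),[int(x) for x in r["extent"]],k.sum(),"rect c",np.round(c,3),np.round(sz,3),round(a,1),"z",np.round(np.percentile(P[:,2],[5,50,95]),3),"med",np.round(np.median(P,0),3))
E
```

```text
table [ 0.68605104  0.09742912 -0.00124588]
mug 0.96 [328, 185, 371, 216] 693 rect c [ 0.57  -0.038] [0.08  0.088] 4.1 z [0.004 0.029 0.089] med [ 0.561 -0.03   0.029]
mug 0.62 [194, 191, 241, 228] 498 rect c [0.545 0.307] [0.103 0.103] 9.5 z [0.001 0.004 0.007] med [0.555 0.273 0.004]
mug 0.61 [366, 241, 384, 257] 208 rect c [ 0.437 -0.101] [0.035 0.039] 16.1 z [-0.     0.004  0.06 ] med [ 0.437 -0.105  0.004]
mouse 0.88 [175, 136, 206, 173] 813 rect c [0.711 0.382] [0.117 0.057] 24.5 z [0.006 0.03  0.036] med [0.697 0.374 0.03 ]
mouse 0.86 [200, 200, 229, 232] 837 rect c [0.539 0.306] [0.057 0.101] 69.3 z [0.018 0.035 0.041] med [0.536 0.302 0.035]
coaster 0.7 [198, 190, 240, 235] 517 rect c [0.543 0.306] [0.1   0.101] 9.7 z [0.001 0.004 0.006] med [0.549 0.274 0.004]
mousemat 0.69 [417, 182, 488, 245] 3474 rect c [ 0.529 -0.318] [0.183 0.16 ] 85.5 z [-0.001  0.002  0.004] med [ 0.538 -0.305  0.002]
mousemat 0.63 [200, 197, 228, 230] 816 rect c [0.538 0.307] [0.057 0.096] 70.6 z [0.021 0.035 0.041] med [0.536 0.303 0.035]
saucer 0.91 [323, 183, 360, 220] 417 rect c [ 0.564 -0.024] 
[... 240 characters left out ...]
 c [0.759 0.008] [0.138 0.039] 13.9 z [0.004 0.046 0.05 ] med [0.746 0.007 0.046]
penpot 0.88 [226, 114, 269, 151] 891 rect c [0.746 0.225] [0.069 0.083] 17.0 z [0.003 0.066 0.134] med [0.744 0.218 0.066]
calculator 0.86 [380, 110, 430, 141] 1276 rect c [ 0.771 -0.208] [0.083 0.128] 6.4 z [0.006 0.013 0.017] med [ 0.765 -0.204  0.013]
notes 0.96 [304, 248, 339, 285] 852 rect c [0.404 0.028] [0.073 0.075] 19.9 z [0.026 0.029 0.031] med [0.404 0.028 0.029]
notes 0.64 [195, 189, 240, 231] 500 rect c [0.544 0.305] [0.101 0.1  ] 9.6 z [0.001 0.004 0.007] med [0.552 0.274 0.004]
notes 0.6 [200, 195, 230, 233] 848 rect c [0.539 0.312] [0.067 0.098] 71.0 z [0.017 0.035 0.041] med [0.536 0.303 0.035]
```

Run:
```python
from h import *
for name in ["top","scene"]:
    im,d=vision.get_image(name); W=cloud(name,d)
    F=~np.isnan(W[...,0])
    hsv=cv2.cvtColor(im,cv2.COLOR_RGB2HSV)
    def near(x,y,r): return F&(np.hypot(W[...,0]-x,W[...,1]-y)<r)
    # mug rim
    k=near(0.57,-0.03,0.055)&(W[...,2]>0.08)
    c,sz,a=cv2.minAreaRect(W[k][:,:2].astype(np.float32));print(name,"mug hi rect",np.round(c,4),np.round(sz,3),k.sum(),"fit",circfit(W[k][:,:2]),"z",W[k][:,2].max())
    k=near(0.57,-0.08,0.025)&(W[...,2]>0.03); print(" handle",np.round(np.median(W[k],0),3),k.sum())
    # saucer rim
    k=near(0.565,-0.024,0.07)&(W[...,2]>0.007)&(W[...,2]<0.016); c=W[k][:,:2]
    q=circfit(c); 
    for i in range(5):
        g=abs(np.hypot(*(c-q[0]).T)-q[1])<0.004; 
        q=circfit(c[g])
    print(" saucer",q,g.sum())
    # cactus
    k=near(0.50,-0.345,0.08)&(W[...,2]>0.055)&(W[...,2]<0.068)&((hsv[...,0]<15)|(hsv[...,0]>170))
    if k.sum()>10: c,sz,a=cv2.minAreaRect(W[k][:,:2].astype(np.float32));print(" pot",np.round(c,4),np.round(sz,3),circfit(W[k][:,:2]),k.sum())
    k=near(0.50,-0.345,0.08)&(W[...,2]>0.072); print(" cactus hi",np.round(np.median(W[k],0),4),k.sum(),W[k][:,2].max())
    k=near(0.53,-0.318,0.15)&(W[...,2]<0.012)&(hsv[...,0]>100)&(hsv[...,0]<130)&(hsv[...,1]>100)
    c,sz,a=cv2.minAreaRect(W[k][:,:2].astype(np.float32));print(" mat",np.round(c,4),np.round(sz,3),a)
    k=near(0.54,0.306,0.08)&(W[...,2]>0.015); c,sz,a=cv2.minAreaRect(W[k][:,:2].astype(np.float32));print(" mouse",np.round(c,4),np.round(sz,3),a,np.round(W[k][:,:2].mean(0),4))
    k=near(0.54,0.306,0.08)&(W[...,2]<0.012)&(hsv[...,2]<110); c,sz,a=cv2.minAreaRect(W[k][:,:2].astype(np.float32));print(" coaster",np.round(c,4),np.round(sz,3),a)
im,d=vision.get_image("top"); cv2.imwrite("pics/crop.png",cv2.resize(im[130:280,170:510],None,fx=2.3,fy=2.3,interpolation=2)[:,:,::-1])
```

```text
top mug hi rect [ 0.5595 -0.0244] [0.058 0.06 ] 144 fit (array([ 0.55911873, -0.02449841]), np.float64(0.02872799308348768)) z 0.09173868793529338
 handle [nan nan nan] 0
 saucer (array([ 0.55652993, -0.02326309]), np.float64(0.027303322449031584)) 59
 pot [ 0.505  -0.3435] [0.06  0.057] (array([ 0.50530563, -0.34504872]), np.float64(0.027384805697221445)) 179
 cactus hi [ 0.505  -0.3409  0.0833] 236 0.09016284470091684
 mat [ 0.5285 -0.3199] [0.178 0.157] 84.76407623291016
 mouse [0.5379 0.3074] [0.058 0.098] 70.34542083740234 [0.5361 0.3044]
 coaster [0.5467 0.306 ] [0.103 0.101] 9.161417007446289
scene mug hi rect [ 0.5607 -0.0235] [0.062 0.064] 290 fit (array([ 0.561248  , -0.02575869]), np.float64(0.02889931891667461)) z 0.0922509882826631
 handle [ 0.551 -0.064  0.072] 35
 saucer (array([ 0.56752143, -0.02295056]), np.float64(0.04765081993388941)) 199
 pot [ 0.5114 -0.3475] [0.062 0.051] (array([ 0.50625974, -0.34600191]), np.float64(0.02728937293788483)) 365
 cactus hi [ 0.5127 -0.3493  0.0841] 404 0.09352196965358806
 mat [ 0.53   -0.3211] [0.177 0.161] 84.4568099975586
 mouse [0.5404 0.303 ] [0.057 0.1  ] 75.4356460571289 [0.5481 0.2946]
 coaster [0.5474 0.3031] [0.102 0.102] 10.490549087524414
  return _methods._mean(a, axis=axis, dtype=dtype,
  ret = um.true_divide(
```

View pics/crop.png

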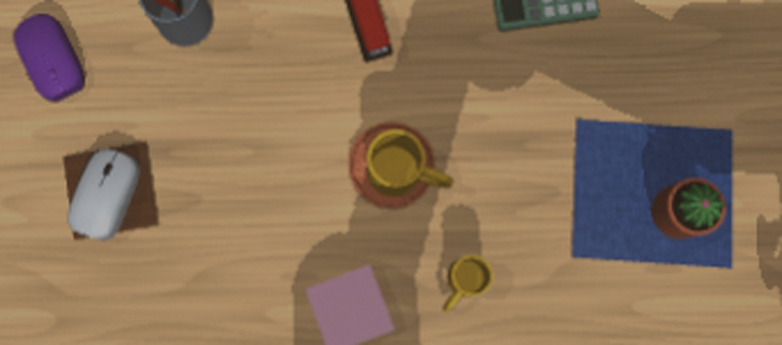

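```bash
cat > go.py <<'E'
import sys
from h import *
from scipy.spatial.transform import Rotation as Ro
def go(x,y,z,yaw):
    s=status.observe(); R=s["tool_rot"];p=s["position"]
    a=np.radians(yaw);T=np.array([[np.cos(a),np.sin(a),0],[np.sin(a),-np.cos(a),0],[0,0,-1]])
    d=R.T@(np.array([x,y,z])-p)/0.05; r=Ro.from_matrix(R.T@T).as_rotvec(degrees=True)/8
    print("t",round(s["time_s"],2),"pos",np.round(p,4),"yaw",round(np.degrees(np.arctan2(R[1,0],R[0,0])),1),"w",round(s["grip_width"],4),"F",np.round(s["ft_force"],1))
    print("row",np.round(d,3).tolist(),np.round(r,3).tolist(), "rows>=",round(max(np.linalg.norm(d)*50/62.5,np.linalg.norm(r)*8/10.7),1))
if __name__=="__main__": go(*map(float,sys.argv[1:5]))
E
python3 go.py 0.539 0.305 0.2 -19
```

```text
t 0.8 pos [ 0.1471 -0.5299  0.2313] yaw 15.5 w 0.0854 F [-0.6  0.2  0.1]
row [12.019, -13.993, 0.627] [0.0, -0.0, 4.315] rows>= 14.8
```

>>> {"op": "send_rows", "data": {
  "targets": [
    [4,-4.65,0.2,0,0,1.4,85],
    [4,-4.65,0.2,0,0,1.4,85],
    [4,-4.65,0.2,0,0,1.4,85],
    [4,-4.65,0.2,0,0,1.4,85],
    [4,-4.65,0.2,0,0,1.4,85]
  ],
  "grip_force": 40
}}

```text
time_s: 1.42
position: [0.2781, -0.2505, 0.2215]
tool_rot: [[0.997, 0.075, 0.001], [0.075, -0.997, -0.001], [0.001, 0.001, -1.0]]
ft_force: [1.2, -0.1, -0.1]
grip_width: 0.0851
```

```bash
python3 go.py 0.539 0.305 0.2 -19
```

```text
t 1.43 pos [ 0.2781 -0.2505  0.2215] yaw 4.3 w 0.0851 F [ 1.2 -0.1 -0.1]
row [6.036, -10.688, 0.426] [0.004, -0.005, 2.912] rows>= 9.8
```

>>> {"op": "send_rows", "data": {
  "targets": [
    [3,-5.4,0.2,0,0,1.5,85],
    [3,-5.4,0.2,0,0,1.5,85],
    [3,-5.4,0.2,0,0,1.5,85],
    [3,-5.4,0.2,0,0,1.5,85],
    [3,-5.4,0.2,0,0,1.5,85]
  ]
}}

```text
time_s: 2.05
position: [0.404, 0.0225, 0.2119]
tool_rot: [[0.991, -0.134, 0.001], [-0.134, -0.991, -0.0], [0.001, 0.0, -1.0]]
ft_force: [0.6, -1.7, -0.6]
grip_width: 0.0853
```

```bash
python3 go.py 0.539 0.305 0.2 -19
```

```text
t 2.05 pos [0.404  0.0225 0.2119] yaw -7.7 w 0.0853 F [ 0.6 -1.7 -0.6]
row [1.919, -5.96, 0.239] [0.001, -0.009, 1.415] rows>= 5.0
```

>>> {"op": "send_rows", "data": {
  "targets": [
    [1.92,-5.96,0.24,0,0,1.41,85],
    [1.92,-5.96,0.24,0,0,1.41,85],
    [1.92,-5.96,0.24,0,0,1.41,85],
    [1.92,-5.96,0.24,0,0,1.41,85],
    [1.92,-5.96,0.24,0,0,1.41,85]
  ]
}}

```text
time_s: 2.68
position: [0.5336, 0.2937, 0.2001]
tool_rot: [[0.946, -0.325, 0.0], [-0.325, -0.946, -0.0], [0.0, -0.0, -1.0]]
ft_force: [0.7, -0.9, 0.5]
grip_width: 0.0854
```

>>> {"op": "send_rows", "data": {
  "targets": [
    [0,0,0,0,0,0,85],
    [0,0,0,0,0,0,85]
  ]
}}

```text
time_s: 2.92
position: [0.5327, 0.2912, 0.1998]
tool_rot: [[0.946, -0.325, -0.001], [-0.325, -0.946, -0.001], [-0.0, 0.001, -1.0]]
ft_force: [0.8, -0.7, 0.2]
grip_width: 0.0847
```

```bash
cat > w.py <<'E'
import sys
from h import *
s=status.observe(); im,d=vision.get_image("wrist"); W=cloud("wrist",d,s); n=sys.argv[1]
cv2.imwrite(f"pics/{n}.png",im[:,:,::-1]); np.savez(n+".npz",W=W,im=im)
E
python3 w.py w1
python3 - <<'E'
from h import *
D=np.load("w1.npz");W=D["W"];im=D["im"]
F=~np.isnan(W[...,0])&(np.hypot(W[...,0]-.54,W[...,1]-.306)<.085)
k=F&(W[...,2]>0.015)&(W[...,2]<.06); print("mouse",cv2.minAreaRect(W[k][:,:2].astype(np.float32)),k.sum(),W[k][:,2].max())
k=F&(W[...,2]<0.012)&(im.max(2)<110); print("coaster",cv2.minAreaRect(W[k][:,:2].astype(np.float32)),np.median(W[k],0))
E
python3 go.py 0.539 0.305 0.05 -19
```

```text
mouse ((0.5381066799163818, 0.3099527955055237), (0.057792432606220245, 0.10056304186582565), 69.34263610839844) 5103 0.044065514630309444
coaster ((0.5386788845062256, 0.30522915720939636), (0.16677749156951904, 0.1003187894821167), 9.10631275177002) [0.56116062 0.28790595 0.00481263]
t 2.98 pos [0.5327 0.2907 0.2002] yaw -19.0 w 0.0853 F [0.2 0.4 0.5]
row [0.026, -0.312, 3.005] [0.003, 0.001, -0.0] rows>= 2.4
```

View pics/w1.png

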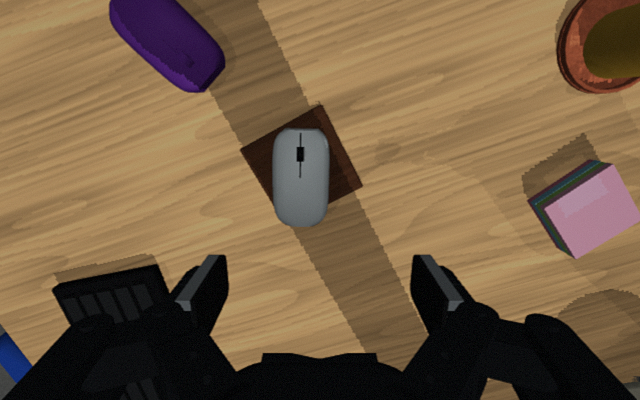

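The wrist view shows the grey mouse at (300,178) on the coaster, in line with the jaws, and the purple one up left at (165,40). I'm going for the grey one.

```bash
python3 go.py 0.538 0.308 0.06 -20
```

```text
t 2.98 pos [0.5327 0.2907 0.2002] yaw -19.0 w 0.0853 F [0.2 0.4 0.5]
row [-0.012, -0.362, 2.805] [0.003, 0.001, 0.125] rows>= 2.3
```

>>> {"op": "send_rows", "data": {
  "targets": [
    [-0.01,-0.36,1.4,0,0,0.12,85],
    [-0.01,-0.36,2.4,0,0,0.12,85],
    [-0.01,-0.36,2.8,0,0,0.12,85],
    [-0.01,-0.36,2.8,0,0,0.12,85],
    [-0.01,-0.36,2.8,0,0,0.12,85]
  ]
}}

```text
time_s: 3.6
position: [0.5392, 0.3083, 0.0619]
tool_rot: [[0.94, -0.342, 0.003], [-0.342, -0.94, 0.001], [0.002, -0.002, -1.0]]
ft_force: [-0.2, -0.2, 0.2]
grip_width: 0.0849
```

```bash
python3 go.py 0.538 0.308 0.011 -20
```

```text
t 3.6 pos [0.5392 0.3083 0.0619] yaw -20.0 w 0.0849 F [-0.2 -0.2  0.2]
row [-0.022, 0.016, 1.019] [-0.012, -0.016, 0.003] rows>= 0.8
```

>>> {"op": "send_rows", "data": {
  "targets": [
    [-0.02,0.01,0.5,0,0,0,85],
    [-0.02,0.01,0.9,0,0,0,85],
    [-0.02,0.01,1.02,0,0,0,85],
    [-0.02,0.01,1.02,0,0,0,85],
    [-0.02,0.01,1.02,0,0,0,52]
  ]
}}

```text
time_s: 4.22
position: [0.5379, 0.3088, 0.0103]
tool_rot: [[0.94, -0.341, 0.002], [-0.341, -0.94, 0.001], [0.002, -0.001, -1.0]]
ft_force: [0.3, -0.2, -0.4]
grip_width: 0.069
```

>>> {"op": "send_rows", "data": {
  "targets": [
    [0,0,0,0,0,0,50],
    [0,0,0,0,0,0,50],
    [0,0,0,0,0,0,50],
    [0,0,0,0,0,0,50],
    [0,0,0,0,0,0,50]
  ]
}}

```text
time_s: 4.85
position: [0.5378, 0.3088, 0.0103]
tool_rot: [[0.94, -0.341, 0.002], [-0.341, -0.94, 0.001], [0.002, -0.001, -1.0]]
ft_force: [-0.5, -0.1, 5.9]
grip_width: 0.0569
```

>>> {"op": "send_rows", "data": {
  "targets": [
    [0,0,-0.2,0,0,0,50],
    [0,0,-0.6,0,0,0,50],
    [0,0,-1.2,0,0,0,50],
    [0,0,-1.6,0,0,0,50],
    [0,0,-1.6,0,0,0,50]
  ]
}}

```text
time_s: 5.48
position: [0.5379, 0.3089, 0.0908]
tool_rot: [[0.94, -0.341, 0.003], [-0.341, -0.94, 0.001], [0.003, -0.002, -1.0]]
ft_force: [-0.4, -0.5, -1.1]
grip_width: 0.0568
```

```bash
python3 w.py w2; python3 go.py 0.56 0.14 0.09 -20
```

```text
t 5.53 pos [0.5372 0.3087 0.0894] yaw -19.9 w 0.0572 F [-0.1 -0.4 -1.1]
row [1.577, 3.017, -0.013] [-0.003, -0.004, 0.01] rows>= 2.7
```

View pics/w2.png

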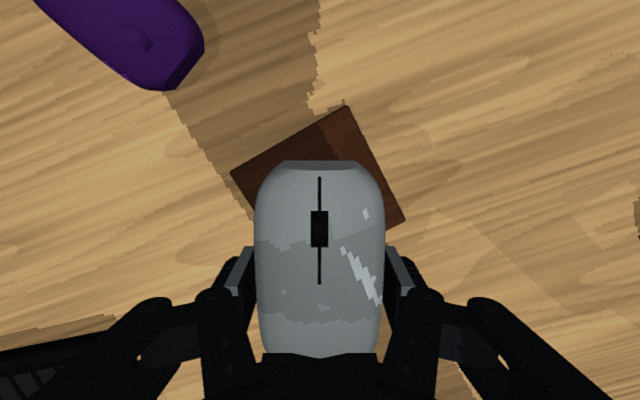

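The wrist view shows the mouse held squarely between the pads at (320,260), and the wrist reads its 1 N weight. I'll park it on bare desk near (0.56, 0.14).

>>> {"op": "send_rows", "data": {
  "targets": [
    [0.5,1.0,0,0,0,0,50],
    [1.0,2.0,0,0,0,0,50],
    [1.4,2.7,0,0,0,0,50],
    [1.58,3.02,0,0,0,0,50],
    [1.58,3.02,0.4,0,0,0,50]
  ]
}}

```text
time_s: 6.15
position: [0.5608, 0.1389, 0.0692]
tool_rot: [[0.94, -0.342, 0.002], [-0.342, -0.94, 0.0], [0.002, -0.001, -1.0]]
ft_force: [0.2, 0.9, -1.5]
grip_width: 0.0566
```

```bash
python3 go.py 0.56 0.14 0.0065 -20
```

```text
t 6.15 pos [0.5608 0.1389 0.0692] yaw -20.0 w 0.0566 F [ 0.2  0.9 -1.5]
row [-0.025, -0.014, 1.254] [-0.006, -0.011, -0.003] rows>= 1.0
```

>>> {"op": "send_rows", "data": {
  "targets": [
    [0,0,0.5,0,0,0,50],
    [0,0,0.9,0,0,0,50],
    [0,0,1.15,0,0,0,50],
    [0,0,1.24,0,0,0,50],
    [0,0,1.24,0,0,0,50]
  ]
}}

```text
time_s: 6.78
position: [0.5602, 0.1399, 0.0072]
tool_rot: [[0.94, -0.341, 0.0], [-0.341, -0.94, 0.0], [0.0, -0.0, -1.0]]
ft_force: [1.0, 0.2, -0.5]
grip_width: 0.0571
```

```bash
python3 go.py 0.56 0.14 0.0060 -20
```

```text
t 6.78 pos [0.5602 0.1399 0.0072] yaw -19.9 w 0.0571 F [ 1.   0.2 -0.5]
row [-0.004, 0.0, 0.024] [-0.001, -0.001, 0.011] rows>= 0.0
```

>>> {"op": "send_rows", "data": {
  "targets": [
    [0,0,0.03,0,0,0,50],
    [0,0,0.03,0,0,0,85],
    [0,0,0.03,0,0,0,85],
    [0,0,0.03,0,0,0,85],
    [0,0,0.03,0,0,0,85]
  ]
}}

```text
time_s: 7.4
position: [0.5601, 0.1398, 0.0057]
tool_rot: [[0.94, -0.341, 0.0], [-0.341, -0.94, 0.0], [0.0, -0.0, -1.0]]
ft_force: [0.2, -0.0, -0.5]
grip_width: 0.0852
```

>>> {"op": "send_rows", "data": {
  "targets": [
    [0,0,-0.8,0,0,0,85],
    [0,0,-1.8,0,0,0,85],
    [0,0,-2.8,0,0,0,85],
    [0,0,-3.2,0,0,0,85],
    [0,0,-3.2,0,0,0,85]
  ]
}}

```text
time_s: 8.02
position: [0.5605, 0.1398, 0.1668]
tool_rot: [[0.94, -0.341, 0.003], [-0.341, -0.94, 0.0], [0.003, -0.001, -1.0]]
ft_force: [-0.1, -0.7, 0.1]
grip_width: 0.085
```

```bash
python3 go.py 0.56 -0.025 0.19 77
```

```text
t 8.03 pos [0.5605 0.1398 0.1668] yaw -19.9 w 0.085 F [-0.1 -0.7  0.1]
row [1.114, 3.102, -0.464] [0.011, -0.022, -12.115] rows>= 9.1
```

>>> {"op": "send_rows", "data": {
  "targets": [
    [0.3,0.7,-0.2,0,0,-1.3,85],
    [0.6,1.4,-0.4,0,0,-2.6,85],
    [0.9,2.1,-0.46,0,0,-3.9,85],
    [1.1,2.8,-0.46,0,0,-5.2,85],
    [1.11,3.1,-0.46,0,0,-6.5,85]
  ]
}}

```text
time_s: 8.65
position: [0.5589, -0.0267, 0.1867]
tool_rot: [[0.845, 0.534, -0.003], [0.534, -0.845, 0.001], [-0.002, -0.002, -1.0]]
ft_force: [0.9, 1.5, -0.1]
grip_width: 0.0852
```

```bash
python3 w.py w3;python3 go.py 0.56 -0.025 0.19 77
```

```text
t 8.7 pos [ 0.5585 -0.0274  0.1868] yaw 32.7 w 0.0851 F [ 0.3 -1.2 -0. ]
row [0.052, -0.024, -0.065] [-0.019, 0.013, -5.533] rows>= 4.1
```

View pics/w3.png

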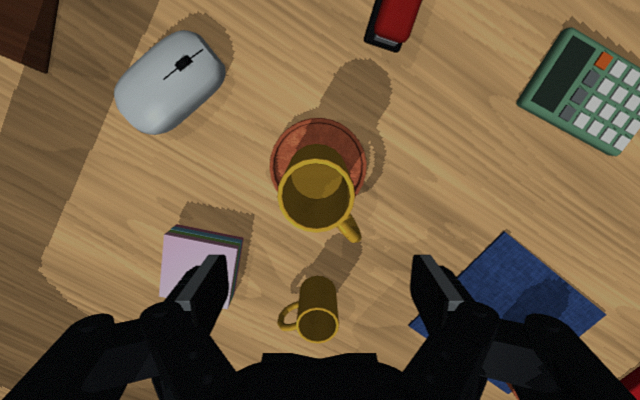

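Run:
```python
from h import *
D=np.load("w3.npz");W=D["W"];im=D["im"]
hsv=cv2.cvtColor(im,cv2.COLOR_RGB2HSV); vv,uu=np.mgrid[0:400,0:640]
ok=~np.isnan(W[...,0])&(vv<250)
Y=ok&(np.hypot(W[...,0]-.56,W[...,1]+.025)<.075)
k=Y&(W[...,2]>.086)&(W[...,2]<.1); c,sz,a=cv2.minAreaRect(W[k][:,:2].astype(np.float32)); print("rim",c,sz,circfit(W[k][:,:2]),k.sum(),np.median(W[k][:,2]))
k=ok&(np.hypot(W[...,0]-.56,W[...,1]+.025)<.075)&(np.hypot(W[...,0]-.56,W[...,1]+.025)>.036)&(W[...,2]>.03)&(W[...,2]<.1); 
p=np.median(W[k],0);print("handle",p,k.sum(),np.degrees(np.arctan2(p[1]+.025,p[0]-.56)))
k=ok&(np.hypot(W[...,0]-.562,W[...,1]+.023)<.07)&(W[...,2]>.008)&(W[...,2]<.015);c=W[k][:,:2];q=circfit(c)
for t in (.01,.006,.004,.003):
  for i in range(5): g=abs(np.hypot(*(c-q[0]).T)-q[1])<t; q=circfit(c[g])
print("saucer",q,g.sum())
```

```text
rim (0.5605774521827698, -0.02271644026041031) (0.060721505433321, 0.06093933805823326) (array([ 0.56089295, -0.02259615]), np.float64(0.028624980388886737)) 1236 0.08993817757662718
handle [ 0.54343639 -0.07216798  0.0742811 ] 355 -109.34934202175234
saucer (array([ 0.5753093 , -0.01609617]), np.float64(0.039242693541030084)) 634
```

```bash
python3 go.py 0.5605 -0.0235 0.15 74
```

```text
t 8.7 pos [ 0.5585 -0.0274  0.1868] yaw 32.7 w 0.0851 F [ 0.3 -1.2 -0. ]
row [0.078, -0.042, 0.735] [-0.019, 0.013, -5.158] rows>= 3.9
```

>>> {"op": "send_rows", "data": {
  "targets": [
    [0.08,-0.04,0,-0.02,0.01,-1.3,85],
    [0.08,-0.04,0.1,-0.02,0.01,-2.6,85],
    [0.08,-0.04,0.4,-0.02,0.01,-3.9,85],
    [0.08,-0.04,0.73,-0.02,0.01,-5.16,85],
    [0.08,-0.04,0.73,-0.02,0.01,-5.16,85]
  ]
}}

```text
time_s: 9.32
position: [0.5609, -0.0204, 0.1501]
tool_rot: [[0.29, 0.957, -0.001], [0.957, -0.29, 0.001], [0.0, -0.001, -1.0]]
ft_force: [0.5, -0.0, 0.4]
grip_width: 0.0851
```

>>> {"op": "send_rows", "data": {
  "targets": [
    [0,0,0,0,0,0,85]
  ]
}}

```text
time_s: 9.45
position: [0.5619, -0.0208, 0.1521]
tool_rot: [[0.291, 0.957, 0.003], [0.957, -0.291, -0.001], [0.0, 0.003, -1.0]]
ft_force: [0.5, -0.2, 0.1]
grip_width: 0.0848
```

```bash
python3 go.py 0.5605 -0.0235 0.045 74
```

```text
t 9.45 pos [ 0.5619 -0.0208  0.1521] yaw 73.1 w 0.0848 F [ 0.5 -0.2  0.1]
row [-0.06, -0.017, 2.142] [0.021, -0.002, -0.112] rows>= 1.7
```

>>> {"op": "send_rows", "data": {
  "targets": [
    [-0.06,-0.02,0.6,0,0,0,85],
    [-0.06,-0.02,1.2,0,0,0,85],
    [-0.06,-0.02,1.8,0,0,0,85],
    [-0.06,-0.02,2.1,0,0,0,85],
    [-0.06,-0.02,2.1,0,0,0,85]
  ]
}}

```text
time_s: 10.07
position: [0.5602, -0.0236, 0.0469]
tool_rot: [[0.288, 0.958, 0.002], [0.958, -0.288, -0.0], [0.0, 0.002, -1.0]]
ft_force: [-0.8, 0.3, 0.6]
grip_width: 0.0852
```

>>> {"op": "send_rows", "data": {
  "targets": [
    [0,0,0,0,0,0,55],
    [0,0,0,0,0,0,55],
    [0,0,0,0,0,0,55],
    [0,0,0,0,0,0,55],
    [0,0,0,0,0,0,55]
  ],
  "grip_force": 50
}}

```text
time_s: 10.7
position: [0.5609, -0.0238, 0.0486]
tool_rot: [[0.287, 0.958, 0.005], [0.958, -0.287, -0.001], [0.0, 0.006, -1.0]]
ft_force: [-1.2, 1.1, 5.8]
grip_width: 0.0604
```

```bash
python3 go.py 0.5605 -0.0235 0.145 74
```

```text
t 10.7 pos [ 0.5609 -0.0238  0.0486] yaw 73.3 w 0.0604 F [-1.2  1.1  5.8]
row [0.005, 0.001, -1.928] [0.04, -0.003, -0.083] rows>= 1.5
```

>>> {"op": "send_rows", "data": {
  "targets": [
    [0,0,-0.2,0,0,0,55],
    [0,0,-0.6,0,0,0,55],
    [0,0,-1.2,0,0,0,55],
    [0,0,-1.6,0,0,0,55],
    [0,0,-1.7,0,0,0,55]
  ]
}}

```text
time_s: 11.32
position: [0.5604, -0.0237, 0.1337]
tool_rot: [[0.287, 0.958, 0.006], [0.958, -0.287, -0.001], [0.0, 0.006, -1.0]]
ft_force: [0.6, 0.6, -4.4]
grip_width: 0.0601
```

```bash
python3 w.py w4; python3 go.py 0.5465 0.3055 0.13 100
```

```text
t 11.38 pos [ 0.5602 -0.0237  0.1333] yaw 73.4 w 0.0601 F [ 0.4  0.7 -3.2]
row [6.229, -2.15, 0.058] [0.035, 0.005, -3.331] rows>= 5.3
```

View pics/w4.png

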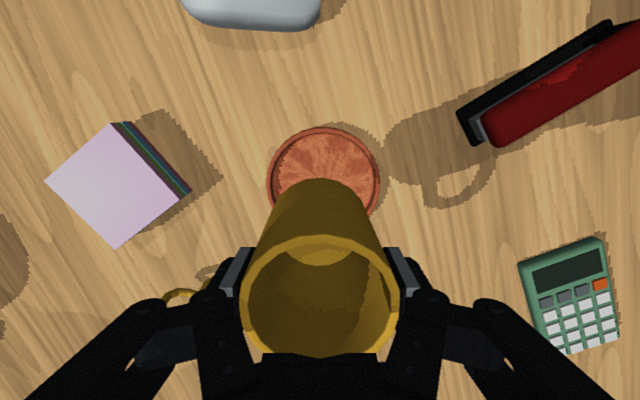

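The mug is lifted cleanly and level, with its rim at (320,290), and the saucer (322,175) is empty. I'll re-measure the coaster and saucer now that both are uncovered.

Run:
```python
from h import *
for name in ["top","scene"]:
    im,d=vision.get_image(name); W=cloud(name,d); F=~np.isnan(W[...,0])
    k=F&(np.hypot(W[...,0]-.546,W[...,1]-.305)<.085)&(abs(W[...,2])<.012)&(im.max(2)<115)
    k=cv2.morphologyEx(k.astype(np.uint8),cv2.MORPH_OPEN,np.ones((3,3)))>0
    print(name,"coaster",cv2.minAreaRect(W[k][:,:2].astype(np.float32)),W[k].mean(0),k.sum())
    cv2.imwrite(f"pics/{name}1.png",im[:,:,::-1])
D=np.load("w4.npz");W=D["W"];vv,uu=np.mgrid[0:400,0:640]
hsv=cv2.cvtColor(D["im"],cv2.COLOR_RGB2HSV)
k=(vv<225)&(uu>260)&(uu<385)&(W[...,2]>.008)&(W[...,2]<.016);c=W[k][:,:2];q=circfit(c)
for t in (.01,.006,.004):
  for i in range(5): g=abs(np.hypot(*(c-q[0]).T)-q[1])<t; q=circfit(c[g])
print("saucer",q,g.sum())
```

```text
top coaster ((0.5475172996520996, 0.29610303044319153), (0.10257840156555176, 0.12097106128931046), 7.5837883949279785) [0.54518707 0.30358511 0.00344309] 1384
scene coaster ((0.548742949962616, 0.2925654351711273), (0.10060882568359375, 0.1196029856801033), 5.932835102081299) [0.55123308 0.29499059 0.00460243] 720
saucer (array([ 0.56643937, -0.02007583]), np.float64(0.04724482297047148)) 1172
```

View pics/top1.png

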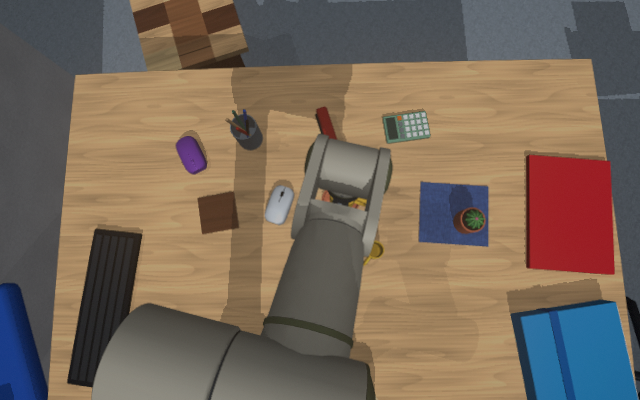

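```bash
python3 - <<'E'
from h import *
im,d=vision.get_image("top"); W=cloud("top",d)
for r in vision.masks_of("top","coaster")[:2]:
    k=r["pixels"]; print(r["p"],r["extent"],cv2.minAreaRect(W[k][:,:2].astype(np.float32)),np.nanmean(W[k],0))
im,d=vision.get_image("scene"); W=cloud("scene",d)
for r in vision.masks_of("scene","coaster")[:2]:
    k=r["pixels"]; print(r["p"],r["extent"],cv2.minAreaRect(W[k][:,:2].astype(np.float32)),np.nanmean(W[k],0))
E
python3 go.py 0.5455 0.3055 0.13 100
```

```text
0.8 [197.1, 190.4, 240.2, 234.1] ((0.5453342199325562, 0.30816933512687683), (0.10652463138103485, 0.09732857346534729), 12.804317474365234) [0.54521188 0.30517788 0.00356344]
0.94 [348.5, 148.9, 399.0, 174.7] ((0.5447549819946289, 0.3039768934249878), (0.09930743277072906, 0.10383044928312302), 9.932950973510742) [0.54771012 0.30105462 0.00493666]
t 11.68 pos [ 0.5597 -0.0236  0.1313] yaw 73.4 w 0.0603 F [-0.4  0.3 -3.9]
row [6.225, -2.158, 0.025] [0.011, 0.001, -3.331] rows>= 5.3
```

>>> {"op": "send_rows", "data": {
  "targets": [
    [0.8,-0.3,0,0,0,-0.5,55],
    [1.8,-0.65,0,0,0,-1.2,55],
    [2.8,-1.0,0,0,0,-1.9,55],
    [3.8,-1.35,0,0,0,-2.6,55],
    [4.6,-1.6,0,0,0,-3.33,55]
  ]
}}

```text
time_s: 12.3
position: [0.5487, 0.2216, 0.1314]
tool_rot: [[-0.178, 0.984, 0.002], [0.984, 0.178, -0.001], [-0.001, 0.002, -1.0]]
ft_force: [0.5, 0.4, -2.6]
grip_width: 0.0603
```

```bash
python3 go.py 0.5455 0.305 0.13 100
```

```text
t 12.3 pos [0.5487 0.2216 0.1314] yaw 100.2 w 0.0603 F [ 0.5  0.4 -2.6]
row [1.652, 0.234, 0.026] [0.014, 0.007, 0.03] rows>= 1.3
```

>>> {"op": "send_rows", "data": {
  "targets": [
    [0.8,0.1,0,0,0,0,55],
    [1.4,0.2,0,0,0,0,55],
    [1.65,0.23,0,0,0,0,55],
    [1.65,0.23,0.5,0,0,0,55],
    [1.65,0.23,0.8,0,0,0,55]
  ]
}}

```text
time_s: 12.92
position: [0.546, 0.3022, 0.0904]
tool_rot: [[-0.173, 0.985, 0.001], [0.985, 0.173, -0.001], [-0.002, 0.001, -1.0]]
ft_force: [-0.2, -0.0, -2.9]
grip_width: 0.06
```

```bash
python3 go.py 0.5455 0.305 0.0505 100
```

```text
t 12.93 pos [0.546  0.3022 0.0904] yaw 100.0 w 0.06 F [-0.2 -0.  -2.9]
row [0.059, 0.0, 0.798] [0.006, 0.012, -0.003] rows>= 0.6
```

>>> {"op": "send_rows", "data": {
  "targets": [
    [0.05,0,0.4,0,0,0,55],
    [0.05,0,0.65,0,0,0,55],
    [0.05,0,0.76,0,0,0,55],
    [0.05,0,0.79,0,0,0,55],
    [0.05,0,0.79,0,0,0,55]
  ]
}}

```text
time_s: 13.55
position: [0.5463, 0.3053, 0.0529]
tool_rot: [[-0.173, 0.985, 0.004], [0.985, 0.173, -0.0], [-0.001, 0.004, -1.0]]
ft_force: [-0.3, -0.6, -2.8]
grip_width: 0.0606
```

```bash
python3 go.py 0.5455 0.305 0.0495 100
```

```text
t 13.55 pos [0.5463 0.3053 0.0529] yaw 100.0 w 0.0606 F [-0.3 -0.6 -2.8]
row [-0.003, -0.018, 0.067] [0.027, 0.007, -0.002] rows>= 0.1
```

>>> {"op": "send_rows", "data": {
  "targets": [
    [0,-0.01,0.03,0,0,0,55],
    [0,-0.01,0.06,0,0,0,55],
    [0,-0.01,0.06,0,0,0,55]
  ]
}}

```text
time_s: 13.92
position: [0.5457, 0.3052, 0.0497]
tool_rot: [[-0.174, 0.985, 0.003], [0.985, 0.174, -0.0], [-0.001, 0.003, -1.0]]
ft_force: [-0.9, -1.4, -0.3]
grip_width: 0.0606
```

>>> {"op": "send_rows", "data": {
  "targets": [
    [0,0,0.01,0,0,0,55],
    [0,0,0.01,0,0,0,85],
    [0,0,0.01,0,0,0,85],
    [0,0,0.01,0,0,0,85],
    [0,0,0.01,0,0,0,85]
  ]
}}

```text
time_s: 14.55
position: [0.5456, 0.3052, 0.0488]
tool_rot: [[-0.174, 0.985, 0.003], [0.985, 0.174, -0.001], [-0.001, 0.003, -1.0]]
ft_force: [0.1, -0.3, 0.1]
grip_width: 0.0851
```

>>> {"op": "send_rows", "data": {
  "targets": [
    [0,0,-0.5,0,0,0,85],
    [0,0,-1.3,0,0,0,85],
    [0,0,-2.2,0,0,0,85],
    [0,0,-2.8,0,0,0,85],
    [0,0,-2.8,0,0,0,85]
  ]
}}

```text
time_s: 15.18
position: [0.5459, 0.3056, 0.1913]
tool_rot: [[-0.174, 0.985, 0.008], [0.985, 0.174, 0.001], [-0.0, 0.008, -1.0]]
ft_force: [0.1, 0.1, -0.4]
grip_width: 0.0852
```

```bash
python3 w.py w5; python3 go.py 0.507 -0.345 0.19 57
python3 - <<'E'
from h import *
W=np.load("w5.npz")["W"]
vv,uu=np.mgrid[0:400,0:640]
k=(vv<250)&(np.hypot(W[...,0]-.5455,W[...,1]-.305)<.05)&(W[...,2]>.086)&(W[...,2]<.1);print(cv2.minAreaRect(W[k][:,:2].astype(np.float32)),circfit(W[k][:,:2]),np.median(W[k][:,2]))
im,d=vision.get_image("top");cv2.imwrite("pics/top2.png",im[:,:,::-1])
E
```

```text
t 15.22 pos [0.5452 0.3053 0.1892] yaw 100.0 w 0.085 F [-0.3 -0.5 -0.2]
row [-12.676, -3.01, -0.017] [0.03, -0.005, 5.374] rows>= 10.4
((0.546425461769104, 0.30542609095573425), (0.060776486992836, 0.060867443680763245), 35.37682342529297) (array([0.54628629, 0.30579735]), np.float64(0.02859962116437576)) 0.09094304088770433
```

View pics/w5.png

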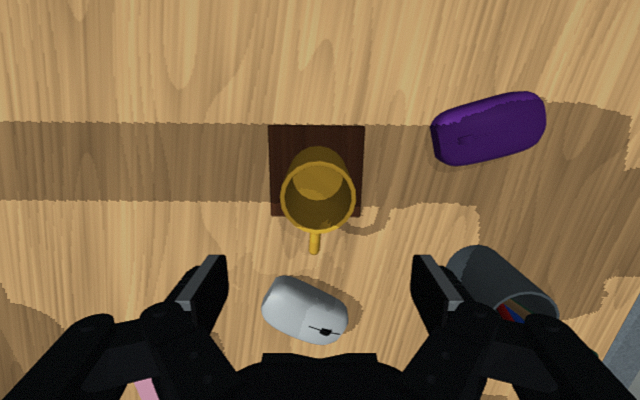

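The mug stands upright in the middle of the coaster: rim at (318,197), coaster from (268,125) to (363,215), rim fit (0.546, 0.306). Next is the cactus.

>>> {"op": "send_rows", "data": {
  "targets": [
    [-5,-1.2,0,0,0,2.2,85],
    [-5,-1.2,0,0,0,2.2,85],
    [-5,-1.2,0,0,0,2.2,85],
    [-5,-1.2,0,0,0,2.2,85],
    [-5,-1.2,0,0,0,2.2,85]
  ]
}}

```text
time_s: 15.9
position: [0.5288, 0.0454, 0.1876]
tool_rot: [[0.137, 0.991, 0.0], [0.991, -0.137, -0.001], [-0.001, 0.0, -1.0]]
ft_force: [1.3, -0.2, -0.0]
grip_width: 0.0849
```

```bash
python3 go.py 0.507 -0.345 0.19 57
```

```text
t 15.9 pos [0.5288 0.0454 0.1876] yaw 82.1 w 0.0849 F [ 1.3 -0.2 -0. ]
row [-7.794, 0.639, -0.044] [0.002, 0.004, 3.14] rows>= 6.3
```

>>> {"op": "send_rows", "data": {
  "targets": [
    [-6.2,0.5,0,0,0,2.5,85],
    [-6.2,0.5,0,0,0,2.5,85],
    [-6.2,0.5,0,0,0,2.5,85],
    [-6.2,0.5,0,0,0,2.5,85],
    [-6.2,0.5,0,0,0,2.5,85]
  ]
}}

```text
time_s: 16.52
position: [0.513, -0.263, 0.1879]
tool_rot: [[0.463, 0.887, 0.002], [0.887, -0.463, 0.001], [0.002, 0.001, -1.0]]
ft_force: [0.3, 0.1, 0.2]
grip_width: 0.085
```

```bash
python3 go.py 0.507 -0.345 0.19 57
```

```text
t 16.52 pos [ 0.513  -0.263   0.1879] yaw 62.4 w 0.085 F [0.3 0.1 0.2]
row [-1.51, 0.652, -0.045] [0.006, -0.012, 0.68] rows>= 1.3
```

>>> {"op": "send_rows", "data": {
  "targets": [
    [-1,0.4,0,0,0,0.4,85],
    [-1.5,0.65,0,0,0,0.68,85],
    [-1.5,0.65,0,0,0,0.68,85],
    [-1.5,0.65,0,0,0,0.68,85]
  ]
}}

```text
time_s: 17.02
position: [0.5075, -0.342, 0.1883]
tool_rot: [[0.544, 0.839, 0.002], [0.839, -0.544, 0.001], [0.002, 0.001, -1.0]]
ft_force: [0.7, 0.1, 0.5]
grip_width: 0.0849
```

```bash
python3 w.py w6
python3 - <<'E'
from h import *
D=np.load("w6.npz");W=D["W"];hsv=cv2.cvtColor(D["im"],cv2.COLOR_RGB2HSV)
vv,uu=np.mgrid[0:400,0:640];F=(vv<255)&(np.hypot(W[...,0]-.507,W[...,1]+.345)<.06)
k=F&(W[...,2]>.057)&(W[...,2]<.072)&((hsv[...,0]<14)|(hsv[...,0]>170));print("pot",cv2.minAreaRect(W[k][:,:2].astype(np.float32)),circfit(W[k][:,:2]),np.median(W[k][:,2]),k.sum())
k=F&(W[...,2]>.07)&(W[...,2]<.11);print("cac",cv2.minAreaRect(W[k][:,:2].astype(np.float32)),W[k][:,2].max())
E
python3 go.py 0.507 -0.345 0.12 57
```

```text
pot ((0.5051244497299194, -0.3441563844680786), (0.06137658655643463, 0.06099671125411987), 46.72254943847656) (array([ 0.50490247, -0.34457351]), np.float64(0.0276614531058973)) 0.06547954031336456 1398
cac ((0.5054248571395874, -0.34376072883605957), (0.044340502470731735, 0.04630027338862419), 72.9408950805664) 0.09326128238658385
t 17.07 pos [ 0.5076 -0.3419  0.1886] yaw 57.1 w 0.0848 F [-0.3  0.  -0.5]
row [-0.061, 0.022, 1.373] [0.012, -0.012, 0.009] rows>= 1.1
```

View pics/w6.png

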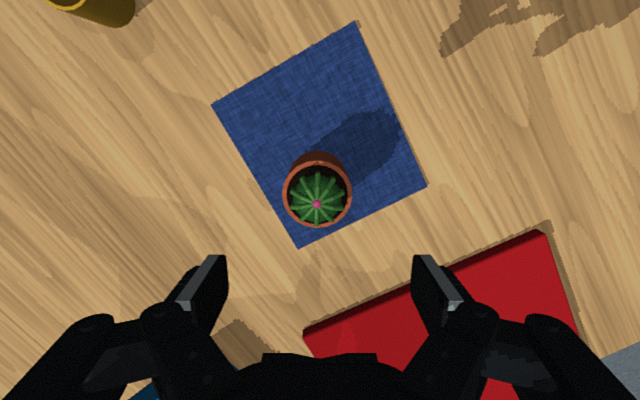

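The cactus stands at (317,193) on the mat, and its pot fits to (0.505, -0.344) with the rim at z 0.065.

```bash
python3 go.py 0.505 -0.344 0.036 57;python3 - <<'E'
from h import *
D=np.load("w6.npz");W=D["W"];hsv=cv2.cvtColor(D["im"],cv2.COLOR_RGB2HSV)
k=(hsv[...,0]>100)&(hsv[...,0]<130)&(hsv[...,1]>90)&(np.hypot(W[...,0]-.53,W[...,1]+.32)<.14)&(abs(W[...,2])<.012)
k=cv2.morphologyEx(k.astype(np.uint8),cv2.MORPH_OPEN,np.ones((3,3)))>0
print(cv2.minAreaRect(W[k][:,:2].astype(np.float32)),k.sum())
E
```

```text
t 17.07 pos [ 0.5076 -0.3419  0.1886] yaw 57.1 w 0.0848 F [-0.3  0.  -0.5]
row [-0.069, -0.025, 3.053] [0.012, -0.012, 0.009] rows>= 2.4
((0.528672993183136, -0.319322407245636), (0.17921055853366852, 0.15997114777565002), 84.83799743652344) 22470
```

>>> {"op": "send_rows", "data": {
  "targets": [
    [-0.07,-0.02,0.8,0,0,0,85],
    [-0.07,-0.02,1.6,0,0,0,85],
    [-0.07,-0.02,2.4,0,0,0,85],
    [-0.07,-0.02,2.9,0,0,0,85],
    [-0.07,-0.02,3.0,0,0,0,85]
  ]
}}

```text
time_s: 17.7
position: [0.5048, -0.3442, 0.0378]
tool_rot: [[0.544, 0.839, 0.001], [0.839, -0.544, 0.002], [0.002, -0.0, -1.0]]
ft_force: [-0.0, 0.2, -0.2]
grip_width: 0.0848
```

>>> {"op": "send_rows", "data": {
  "targets": [
    [0,0,0,0,0,0,85],
    [0,0,0,0,0,0,55],
    [0,0,0,0,0,0,55],
    [0,0,0,0,0,0,55],
    [0,0,0,0,0,0,55]
  ]
}}

```text
time_s: 18.32
position: [0.5053, -0.3461, 0.0407]
tool_rot: [[0.545, 0.838, 0.004], [0.838, -0.545, -0.002], [0.001, 0.005, -1.0]]
ft_force: [-1.1, 2.4, 5.9]
grip_width: 0.0603
```

>>> {"op": "send_rows", "data": {
  "targets": [
    [0,0,0,0,0,0,55],
    [0,0,0,0,0,0,55]
  ]
}}

```text
time_s: 18.58
position: [0.5053, -0.3461, 0.0407]
tool_rot: [[0.545, 0.838, 0.005], [0.838, -0.545, -0.002], [0.001, 0.005, -1.0]]
ft_force: [-1.3, 0.8, 6.3]
grip_width: 0.0601
```

>>> {"op": "send_rows", "data": {
  "targets": [
    [0,0,-0.2,0,0,0,55],
    [0,0,-0.6,0,0,0,55],
    [0,0,-1.2,0,0,0,55],
    [0,0,-1.7,0,0,0,55],
    [0,0,-1.8,0,0,0,55]
  ]
}}

```text
time_s: 19.2
position: [0.5051, -0.3463, 0.131]
tool_rot: [[0.545, 0.838, 0.005], [0.838, -0.545, -0.003], [0.0, 0.006, -1.0]]
ft_force: [-0.3, -0.7, -3.1]
grip_width: 0.0599
```

```bash
python3 - <<'E'
from h import *
for name in ["top","scene"]:
    im,d=vision.get_image(name); W=cloud(name,d)
    cv2.imwrite(f"pics/{name}3.png",im[:,:,::-1])
    k=(np.hypot(W[...,0]-.566,W[...,1]+.021)<.06)&(W[...,2]>.007)&(W[...,2]<.016);c=W[k][:,:2];q=circfit(c)
    for t in (.01,.006,.004):
      for i in range(5): g=abs(np.hypot(*(c-q[0]).T)-q[1])<t; q=circfit(c[g])
    k2=(np.hypot(W[...,0]-.566,W[...,1]+.021)<.07)&(W[...,2]>.003)&(W[...,2]<.018)
    print(name,"saucer",q,g.sum(),cv2.minAreaRect(W[k][:,:2].astype(np.float32)))
    for r in vision.masks_of(name,"saucer")[:1]:
        print(r["p"],r["extent"],cv2.minAreaRect(W[r["pixels"]][:,:2].astype(np.float32)))
E
python3 go.py 0.567 -0.0215 0.13 57
```

```text
top saucer (array([ 0.565253  , -0.02213403]), np.float64(0.04751499876243317)) 179 ((0.5656946897506714, -0.022802069783210754), (0.097459577023983, 0.09812729060649872), 42.52458572387695)
0.58 [320.7, 184.8, 357.5, 221.3] ((nan, nan), (0.0, 0.0), 0.0)
scene saucer (array([ 0.56726853, -0.02262648]), np.float64(0.047688586087676066)) 276 ((0.5661377310752869, -0.022038541734218597), (0.09793663769960403, 0.10018467903137207), 51.54206848144531)
0.8 [273.3, 201.7, 319.1, 233.2] ((0.5675959587097168, -0.021919958293437958), (0.09599252790212631, 0.1014002338051796), 32.41667938232422)
t 19.4 pos [ 0.5043 -0.3455  0.128 ] yaw 57.0 w 0.0598 F [-0.2  0.3 -2.5]
row [6.116, -2.482, -0.032] [0.006, -0.012, -0.006] rows>= 5.3
```

View pics/scene3.png

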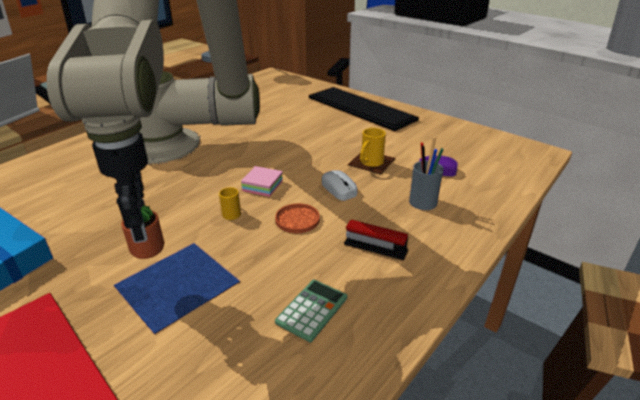

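The scene picture shows the pot held upright at (143,238), the empty saucer at (297,217) and the mug on its coaster at (373,150). Saucer fits agree on (0.566, -0.022).

>>> {"op": "send_rows", "data": {
  "targets": [
    [0.8,-0.32,0,0,0,0,55],
    [1.8,-0.73,0,0,0,0,55],
    [2.8,-1.14,0,0,0,0,55],
    [3.8,-1.54,0,0,0,0,55],
    [4.8,-1.95,0,0,0,0,55]
  ]
}}

```text
time_s: 20.02
position: [0.5536, -0.0897, 0.1281]
tool_rot: [[0.545, 0.838, 0.001], [0.838, -0.545, 0.0], [0.001, 0.001, -1.0]]
ft_force: [0.9, -0.0, -2.8]
grip_width: 0.0602
```

```bash
python3 go.py 0.566 -0.022 0.13 57
```

```text
t 20.02 pos [ 0.5536 -0.0897  0.1281] yaw 56.9 w 0.0602 F [ 0.9 -0.  -2.8]
row [1.271, -0.531, -0.038] [0.007, -0.006, -0.007] rows>= 1.1
```

>>> {"op": "send_rows", "data": {
  "targets": [
    [0.7,-0.3,0,0,0,0,55],
    [1.2,-0.5,0,0,0,0,55],
    [1.27,-0.53,0,0,0,0,55],
    [1.27,-0.53,0.4,0,0,0,55],
    [1.27,-0.53,0.8,0,0,0,55]
  ]
}}

```text
time_s: 20.65
position: [0.5661, -0.0246, 0.088]
tool_rot: [[0.546, 0.838, 0.002], [0.838, -0.546, -0.001], [0.001, 0.002, -1.0]]
ft_force: [-0.0, 0.8, -3.1]
grip_width: 0.0601
```

```bash
python3 go.py 0.566 -0.022 0.045 57
```

```text
t 20.65 pos [ 0.5661 -0.0246  0.088 ] yaw 56.9 w 0.0601 F [-0.   0.8 -3.1]
row [0.043, -0.032, 0.861] [0.016, -0.005, -0.01] rows>= 0.7
```

>>> {"op": "send_rows", "data": {
  "targets": [
    [0.04,-0.02,0.4,0,0,0,55],
    [0.04,-0.02,0.7,0,0,0,55],
    [0.04,-0.02,0.82,0,0,0,55],
    [0.04,-0.02,0.86,0,0,0,55],
    [0.04,-0.02,0.86,0,0,0,55]
  ]
}}

```text
time_s: 21.28
position: [0.567, -0.0219, 0.0465]
tool_rot: [[0.545, 0.838, 0.004], [0.838, -0.545, -0.001], [0.001, 0.004, -1.0]]
ft_force: [0.4, 0.4, -3.4]
grip_width: 0.0599
```

>>> {"op": "send_rows", "data": {
  "targets": [
    [0,0,0.02,0,0,0,55],
    [0,0,0.04,0,0,0,55],
    [0,0,0.04,0,0,0,55]
  ]
}}

```text
time_s: 21.65
position: [0.5667, -0.0217, 0.0442]
tool_rot: [[0.545, 0.838, 0.003], [0.838, -0.545, -0.001], [0.001, 0.003, -1.0]]
ft_force: [1.3, 0.1, -2.1]
grip_width: 0.0602
```

>>> {"op": "send_rows", "data": {
  "targets": [
    [0,0,0.02,0,0,0,55],
    [0,0,0.04,0,0,0,55],
    [0,0,0.04,0,0,0,55]
  ]
}}

```text
time_s: 22.02
position: [0.5667, -0.0217, 0.042]
tool_rot: [[0.545, 0.838, 0.003], [0.838, -0.545, -0.0], [0.001, 0.003, -1.0]]
ft_force: [0.1, -0.0, -2.8]
grip_width: 0.0601
```

>>> {"op": "send_rows", "data": {
  "targets": [
    [0,0,0.02,0,0,0,55],
    [0,0,0.03,0,0,0,55],
    [0,0,0.03,0,0,0,55]
  ]
}}

```text
time_s: 22.4
position: [0.5668, -0.0217, 0.0417]
tool_rot: [[0.545, 0.838, 0.004], [0.838, -0.545, -0.001], [0.001, 0.004, -1.0]]
ft_force: [-4.3, 1.0, 7.7]
grip_width: 0.0599
```

Contact: the force has swung to +7.7 N at the predicted height. Releasing.

>>> {"op": "send_rows", "data": {
  "targets": [
    [0,0,-0.01,0,0,0,55],
    [0,0,-0.01,0,0,0,85],
    [0,0,-0.01,0,0,0,85],
    [0,0,-0.01,0,0,0,85],
    [0,0,-0.01,0,0,0,85]
  ]
}}

```text
time_s: 23.02
position: [0.5668, -0.0217, 0.041]
tool_rot: [[0.545, 0.838, 0.003], [0.838, -0.545, -0.001], [0.001, 0.003, -1.0]]
ft_force: [-0.5, -0.4, 0.1]
grip_width: 0.0848
```

>>> {"op": "send_rows", "data": {
  "targets": [
    [0,0,-0.5,0,0,0,85],
    [0,0,-1.3,0,0,0,85],
    [0,0,-2.2,0,0,0,85],
    [0,0,-3.0,0,0,0,85],
    [0,0,-3.0,0,0,0,85]
  ]
}}

```text
time_s: 23.65
position: [0.5674, -0.0218, 0.1941]
tool_rot: [[0.545, 0.838, 0.009], [0.838, -0.545, -0.002], [0.003, 0.009, -1.0]]
ft_force: [-0.2, 0.0, -0.6]
grip_width: 0.0848
```

```bash
python3 w.py w7
python3 - <<'E'
from h import *
D=np.load("w7.npz");W=D["W"];hsv=cv2.cvtColor(D["im"],cv2.COLOR_RGB2HSV)
vv,uu=np.mgrid[0:400,0:640];F=(vv<255)&(np.hypot(W[...,0]-.566,W[...,1]+.022)<.06)
k=F&(W[...,2]>.058)&(W[...,2]<.073)&((hsv[...,0]<14)|(hsv[...,0]>170));print("pot",cv2.minAreaRect(W[k][:,:2].astype(np.float32)),circfit(W[k][:,:2]),np.median(W[k][:,2]))
k=(vv<250)&(np.hypot(W[...,0]-.56,W[...,1]-.14)<.08)&(W[...,2]>.015)&(W[...,2]<.06);print("mouse",cv2.minAreaRect(W[k][:,:2].astype(np.float32)))
E
python3 go.py 0.56 0.14 0.15 -20
```

```text
pot ((0.5683250427246094, -0.020848579704761505), (0.06124607473611832, 0.06145979091525078), 28.977863311767578) (array([ 0.56818989, -0.02122116]), np.float64(0.027712636387413635)) 0.06648485516279518
mouse ((0.559578001499176, 0.139084130525589), (0.0567752979695797, 0.10061200708150864), 70.23258972167969)
t 23.7 pos [ 0.5665 -0.0216  0.1919] yaw 57.0 w 0.0847 F [ 0.1 -0.1 -0.4]
row [2.637, -1.876, 0.833] [0.02, -0.035, 9.62] rows>= 7.2
```

View pics/w7.png

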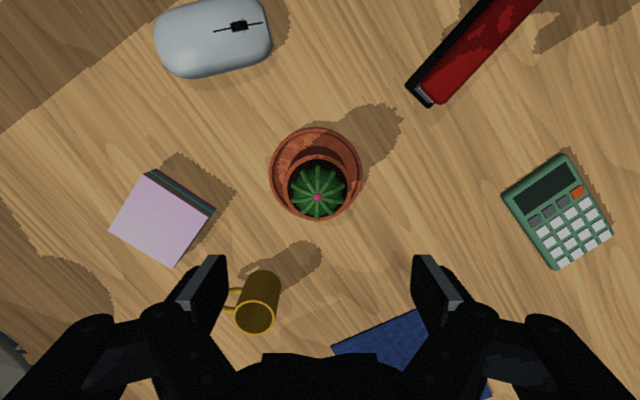

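The pot sits in the saucer at (317,185), with its rim level at z 0.066. The parked mouse is at (0.5596, 0.139), yaw -20.

>>> {"op": "send_rows", "data": {
  "targets": [
    [0.7,-0.5,0.1,0,0,1.3,85],
    [1.4,-1.0,0.3,0,0,2.6,85],
    [2.1,-1.5,0.4,0,0,3.9,85],
    [2.6,-1.87,0.4,0,0,5.2,85],
    [2.63,-1.87,0.4,0,0,6.5,85]
  ]
}}

```text
time_s: 24.32
position: [0.5586, 0.1416, 0.1691]
tool_rot: [[0.997, 0.083, -0.0], [0.083, -0.997, -0.0], [-0.0, 0.0, -1.0]]
ft_force: [0.8, 0.0, 0.5]
grip_width: 0.0852
```

```bash
python3 go.py 0.5595 0.139 0.1 -20
```

```text
t 24.32 pos [0.5586 0.1416 0.1691] yaw 4.8 w 0.0852 F [0.8 0.  0.5]
row [0.014, 0.053, 1.382] [0.003, 0.002, 3.097] rows>= 2.3
```

>>> {"op": "send_rows", "data": {
  "targets": [
    [0.01,0.05,0.2,0,0,1.3,85],
    [0.01,0.05,0.7,0,0,2.5,85],
    [0.01,0.05,1.2,0,0,3.1,85],
    [0.01,0.05,1.38,0,0,3.1,85],
    [0.01,0.05,1.38,0,0,3.1,85]
  ]
}}

```text
time_s: 24.95
position: [0.5603, 0.1371, 0.1012]
tool_rot: [[0.941, -0.338, 0.001], [-0.338, -0.941, -0.001], [0.001, 0.0, -1.0]]
ft_force: [-0.6, 0.4, -0.3]
grip_width: 0.0854
```

```bash
python3 go.py 0.5595 0.139 0.0065 -20
```

```text
t 24.95 pos [0.5603 0.1371 0.1012] yaw -19.8 w 0.0854 F [-0.6  0.4 -0.3]
row [-0.03, -0.031, 1.894] [0.001, -0.009, 0.031] rows>= 1.5
```

>>> {"op": "send_rows", "data": {
  "targets": [
    [-0.03,-0.03,0.7,0,0,0,85],
    [-0.03,-0.03,1.3,0,0,0,85],
    [-0.03,-0.03,1.7,0,0,0,85],
    [-0.03,-0.03,1.87,0,0,0,85],
    [-0.03,-0.03,1.87,0,0,0,85]
  ]
}}

```text
time_s: 25.58
position: [0.5603, 0.139, 0.0089]
tool_rot: [[0.941, -0.339, 0.003], [-0.339, -0.941, -0.001], [0.003, -0.001, -1.0]]
ft_force: [0.6, 0.7, 0.5]
grip_width: 0.085
```

>>> {"op": "send_rows", "data": {
  "targets": [
    [0,0,0,0,0,0,50],
    [0,0,0,0,0,0,50],
    [0,0,0,0,0,0,50],
    [0,0,0,0,0,0,50],
    [0,0,0,0,0,0,50]
  ],
  "grip_force": 40
}}

```text
time_s: 26.2
position: [0.5605, 0.139, 0.0097]
tool_rot: [[0.941, -0.339, 0.005], [-0.339, -0.941, -0.001], [0.005, -0.001, -1.0]]
ft_force: [-0.2, -0.9, 5.8]
grip_width: 0.057
```

>>> {"op": "send_rows", "data": {
  "targets": [
    [0,0,-0.2,0,0,0,50],
    [0,0,-0.6,0,0,0,50],
    [0,0,-1.4,0,0,0,50],
    [0,0,-2.4,0,0,0,50],
    [0,0,-3.0,0,0,0,50]
  ]
}}

```text
time_s: 26.82
position: [0.5599, 0.1392, 0.1617]
tool_rot: [[0.941, -0.339, 0.006], [-0.339, -0.941, -0.0], [0.006, -0.002, -1.0]]
ft_force: [0.8, -0.1, -1.3]
grip_width: 0.0565
```

```bash
python3 go.py 0.5288 -0.3195 0.16 -5.2
```

```text
t 26.82 pos [0.5599 0.1392 0.1617] yaw -19.8 w 0.0565 F [ 0.8 -0.1 -1.3]
row [2.528, 8.84, 0.033] [-0.007, -0.045, -1.83] rows>= 7.4
```

>>> {"op": "send_rows", "data": {
  "targets": [
    [0.25,0.8,0,0,0,-0.3,50],
    [0.5,1.8,0,0,0,-0.7,50],
    [0.8,2.8,0,0,0,-1.1,50],
    [1.1,3.8,0,0,0,-1.5,50],
    [1.4,4.8,0,0,0,-1.83,50]
  ]
}}

```text
time_s: 27.45
position: [0.5435, -0.1121, 0.1593]
tool_rot: [[0.996, -0.089, 0.004], [-0.089, -0.996, -0.001], [0.004, 0.0, -1.0]]
ft_force: [1.0, -0.0, -1.2]
grip_width: 0.0564
```

```bash
python3 go.py 0.5295 -0.3195 0.16 -5.2
```

```text
t 27.45 pos [ 0.5435 -0.1121  0.1593] yaw -5.1 w 0.0564 F [ 1.  -0.  -1.2]
row [0.09, 4.157, -0.011] [0.003, -0.026, 0.012] rows>= 3.3
```

>>> {"op": "send_rows", "data": {
  "targets": [
    [0,1.1,0,0,0,0,50],
    [0,2.2,0,0,0,0,50],
    [0,3.3,0,0,0,0,50],
    [0.08,4.0,0,0,0,0,50],
    [0.08,4.16,0,0,0,0,50]
  ]
}}

```text
time_s: 28.08
position: [0.5286, -0.3199, 0.1588]
tool_rot: [[0.996, -0.093, 0.003], [-0.093, -0.996, -0.001], [0.003, 0.001, -1.0]]
ft_force: [-0.8, -0.2, -1.4]
grip_width: 0.0569
```

>>> {"op": "send_rows", "data": {
  "targets": [
    [0,0,0.6,0,0,0,50],
    [0,0,1.2,0,0,0,50],
    [0,0,1.8,0,0,0,50],
    [0,0,2.2,0,0,0,50],
    [0,0,2.4,0,0,0,50]
  ]
}}

```text
time_s: 28.7
position: [0.5293, -0.3169, 0.0381]
tool_rot: [[0.996, -0.09, 0.002], [-0.09, -0.996, 0.0], [0.002, -0.001, -1.0]]
ft_force: [-0.1, 0.3, -1.3]
grip_width: 0.0566
```

```bash
python3 go.py 0.5295 -0.3195 0.0145 -5.2
```

```text
t 28.7 pos [ 0.5293 -0.3169  0.0381] yaw -5.2 w 0.0566 F [-0.1  0.3 -1.3]
row [0.008, 0.052, 0.472] [-0.005, -0.014, 0.006] rows>= 0.4
```

>>> {"op": "send_rows", "data": {
  "targets": [
    [0,0.05,0.25,0,0,0,50],
    [0,0.05,0.4,0,0,0,50],
    [0,0.05,0.45,0,0,0,50],
    [0,0.05,0.47,0,0,0,50],
    [0,0.05,0.47,0,0,0,50]
  ]
}}

```text
time_s: 29.32
position: [0.5294, -0.3206, 0.0155]
tool_rot: [[0.996, -0.091, 0.003], [-0.091, -0.996, -0.001], [0.004, 0.001, -1.0]]
ft_force: [0.2, 1.0, -0.7]
grip_width: 0.0569
```

>>> {"op": "send_rows", "data": {
  "targets": [
    [0,0,0.02,0,0,0,50],
    [0,0,0.04,0,0,0,50],
    [0,0,0.04,0,0,0,50]
  ]
}}

```text
time_s: 29.7
position: [0.5292, -0.3205, 0.0131]
tool_rot: [[0.996, -0.091, 0.003], [-0.091, -0.996, -0.001], [0.003, 0.0, -1.0]]
ft_force: [-0.3, -0.0, -0.7]
grip_width: 0.057
```

>>> {"op": "send_rows", "data": {
  "targets": [
    [0,0,0.02,0,0,0,50],
    [0,0,0.03,0,0,0,50],
    [0,0,0.03,0,0,0,50]
  ]
}}

```text
time_s: 30.08
position: [0.5293, -0.3206, 0.0127]
tool_rot: [[0.996, -0.091, 0.003], [-0.091, -0.996, -0.001], [0.004, 0.001, -1.0]]
ft_force: [-2.5, 2.7, 7.8]
grip_width: 0.057
```

Contact at the expected height. Releasing.

>>> {"op": "send_rows", "data": {
  "targets": [
    [0,0,-0.01,0,0,0,50],
    [0,0,-0.01,0,0,0,85],
    [0,0,-0.01,0,0,0,85],
    [0,0,-0.01,0,0,0,85],
    [0,0,-0.01,0,0,0,85]
  ]
}}

```text
time_s: 30.7
position: [0.5292, -0.3205, 0.0121]
tool_rot: [[0.996, -0.091, 0.003], [-0.091, -0.996, -0.001], [0.003, 0.0, -1.0]]
ft_force: [-0.2, -0.5, 0.3]
grip_width: 0.0851
```

>>> {"op": "send_rows", "data": {
  "targets": [
    [0,0,-0.6,0,0,0,85],
    [0,0,-1.5,0,0,0,85],
    [0,0,-2.5,0,0,0,85],
    [0,0,-3.5,0,0,0,85],
    [0,0,-3.6,0,0,0,85]
  ]
}}

```text
time_s: 31.32
position: [0.5297, -0.3212, 0.1961]
tool_rot: [[0.996, -0.091, 0.008], [-0.091, -0.996, -0.005], [0.009, 0.005, -1.0]]
ft_force: [0.4, -0.1, -0.1]
grip_width: 0.0849
```

>>> {"op": "send_rows", "data": {
  "targets": [
    [-0.5,0,-0.2,0,0,0,85],
    [-1.5,0,-0.4,0,0,0,85],
    [-2,0,-0.4,0,0,0,85],
    [-2,0,-0.4,0,0,0,85],
    [-2,0,-0.4,0,0,0,85]
  ]
}}

```text
time_s: 31.95
position: [0.4296, -0.3114, 0.2113]
tool_rot: [[0.996, -0.091, 0.003], [-0.091, -0.996, 0.0], [0.003, -0.0, -1.0]]
ft_force: [-0.1, -0.3, -0.1]
grip_width: 0.0848
```

```bash
python3 w.py w8
python3 - <<'E'
from h import *
D=np.load("w8.npz");W=D["W"];hsv=cv2.cvtColor(D["im"],cv2.COLOR_RGB2HSV);vv,uu=np.mgrid[0:400,0:640]
k=(vv<250)&(np.hypot(W[...,0]-.529,W[...,1]+.32)<.08)&(W[...,2]>.015)&(W[...,2]<.06);print("mouse",cv2.minAreaRect(W[k][:,:2].astype(np.float32)),W[k][:,2].max())
k=(hsv[...,0]>100)&(hsv[...,0]<130)&(hsv[...,1]>90)&(np.hypot(W[...,0]-.53,W[...,1]+.32)<.14)&(abs(W[...,2])<.012)
k=cv2.morphologyEx(k.astype(np.uint8),cv2.MORPH_OPEN,np.ones((3,3)))>0
print("mat",cv2.minAreaRect(W[k][:,:2].astype(np.float32)))
for name in ["top","scene"]:
    im,d=vision.get_image(name); W=cloud(name,d); cv2.imwrite(f"pics/{name}9.png",im[:,:,::-1])
    for l,(x,y),z in [("mug",(.546,.305),(.083,.1)),("pot",(.567,-.022),(.055,.073))]:
        k=(np.hypot(W[...,0]-x,W[...,1]-y)<.05)&(W[...,2]>z[0])&(W[...,2]<z[1]); print(name,l,np.round(cv2.minAreaRect(W[k][:,:2].astype(np.float32))[0],4),k.sum())
    if name=="top":
        for l in ["stapler","penpot","calculator","notes"]:
            r=vision.masks_of("top",l)[:1]
            if r: P=W[r[0]["pixels"]];P=P[~np.isnan(P[:,0])]; print(l,np.round(cv2.minAreaRect(P[:,:2].astype(np.float32))[0],3),np.round(np.median(P,0),3))
print(status.observe()["ft_force"],status.observe()["time_s"])
E
```

```text
mouse ((0.5289925932884216, -0.32024335861206055), (0.057828593999147415, 0.1003020703792572), 85.11671447753906) 0.042095942704257594
mat ((0.5248550176620483, -0.3191743791103363), (0.1794297695159912, 0.15130144357681274), 84.85250854492188)
top mug [0.5452 0.3036] 152
top pot [ 0.5673 -0.0221] 236
stapler [0.757 0.008] [0.747 0.007 0.047]
penpot [ 0.529 -0.32 ] [ 0.527 -0.316  0.033]
notes [0.404 0.029] [0.404 0.029 0.028]
scene mug [0.5473 0.3044] 163
scene pot [ 0.5753 -0.0288] 299
[-0.07429257  0.66266144  0.04829506] 32.3
```

View pics/w8.png

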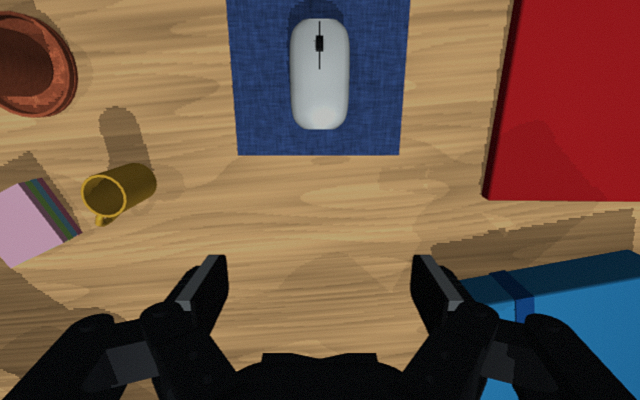

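View pics/scene9.png

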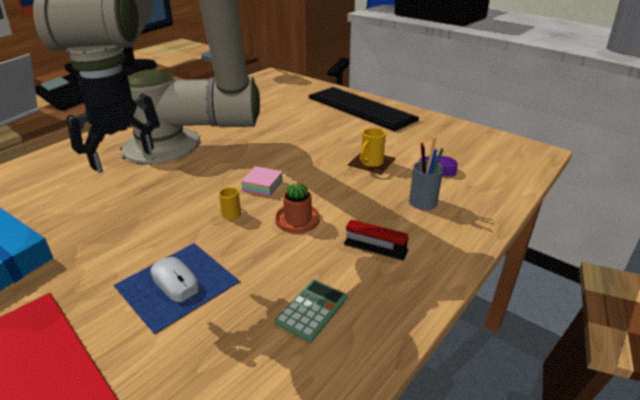

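Everything is in place. The mouse is at (175,279) on the mat, in line with it, the cactus at (297,207) in the saucer, and the mug at (373,148) on the coaster. The bystanders look unmoved. Handing in.

```bash
python3 -c "
from rig import env
print(env.close_job())"
```

```text
the job is handed in; nothing more can be done
None
```

I parked the grey mouse on bare desk, put the mug on the coaster and the cactus in its saucer, then laid the mouse on the mat. The job was handed in at about 32 s, with the gripper open and well clear of everything.

| Thing | Last measured position | Its place | Off by |
|---|---|---|---|
| Mug | (0.545–0.547, 0.304–0.306) | coaster (0.5455, 0.305) | about 2 mm |
| Cactus | (0.568, -0.021), rim level | saucer (0.566, -0.022) | about 2 mm |
| Mouse | (0.529, -0.320), yaw -4.9° | mat (0.529, -0.3195), yaw -5.2° | about 1 mm, 0.3° |

**Checks that disagreed or failed:**
- **Cactus:** the scene camera put the pot about 11 mm off, at (0.575, -0.029). I did not chase this; that camera sees only one side of the pot, and the top camera gave (0.567, -0.022).
- **Mat:** in the last wrist picture the mat was cut off at the frame edge, so its 4 mm shift there is not real.
- **Pen pot:** the network reported the mouse as the pen pot, so that check failed.
- **Calculator:** the network did not find it at all.
- **Bystanders:** I judged the pen pot and calculator unmoved by comparing the first and last scene pictures. The stapler and note block measured within 2 mm of where they started.

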